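# Lock the tube mixer's shaft with its transport pin

## Robot

A 7-joint arm with a two-finger parallel gripper is mounted at the origin on the work surface. World frame = base frame: x ahead of the robot, y to its left, z up, the work surface at z = 0. Lengths are in m, angles in rad, forces in N, time in s.
With the tool pointing down it reaches from about 0.425 to 0.925 m from the base axis. Payload 6.8 kg.
Tool frame: the origin (TCP) lies on the front face of the gripper's body, between the roots of the fingers; the fingertips stand 73 mm ahead of it and the grasp point (between the pads) lies 54 mm ahead of it (tcp_to_tips is the distance from the TCP to the fingertips, in m); z points along the fingers, x is the direction in which the jaws open and shut, and the axes are right-handed (so a half turn about z gives the same grasp; the last joint's range is limited). The gripper opens to 85 mm and grips with 20 to 120 N. Pads are 22 mm wide; open, the fingers measure 114 mm over their backs; the gripper's body (76 mm by 85 mm) begins 54 mm behind the grasp point. The pads swing forward as they close: fully open they stand 13 mm farther back than shut.
Start: joints at [1.166, 0.477, 0.022, 1.555, -0.011, 1.109, -0.083], TCP at [0.197, -0.646, 0.304] pointing down, gripper open.
Joint ranges: [-2.96, 2.96], [-0.34, 2.1], [-1.41, 1.46], [0.24, 2.44], [-1.37, 4.51], [0.17, 1.92], [-2.96, 2.96]. Speed limits (rad/s): [2.39, 2.39, 3.14, 3.14, 3.14, 3.14, 3.14].

## Interface

Orientations are given as a unit quaternion [w, x, y, z].
In Python, from station import get_obs, read_camera, hand_in, look_for, silhouettes, tcp_to_tips gives the robot as it stands. The module is installed in compiled form; this text tells all that it offers.
- The arm moves only by the tool apply_moves, never from a script. Its argument "moves" is a list of rows, each a list of 3 entries, a list of its own where there are three numbers: the shift along the tool's x, y, z in units of 25 mm (1.0 is 25 mm), then the turn, a rotation vector about the tool's x, y, z in units of 10 degrees (1.0 is 10 degrees), then the gripper's target within -1 to 1 (fully open at 1, half-way at 0, shut at -1). In form: [[[dx, dy, dz], [rx, ry, rz], jaw], ...]. A call has 1 to 20 rows; each row is the pose to reach, as a shift and turn from the pose commanded when the call began, along the tool's axes at that moment; what a row does not reach only later rows make up. A row lasts 1/8 s, in which the tool goes at most 62.5 mm and 10.7 degrees, less where a joint would pass 70% of its speed; a pose out of reach is approached as far as the arm can. A call with a gripper value outside its range is refused whole. The fingers move at their own pace and stop on an object; "force" is the grip in N (left out, the last holds). Time passes only in rows, so rows that repeat a pose let the fingers close. It gives the time, the measured TCP pose, the force and the opening at its end, in the units of the state.
- get_obs(): the state, without advancing time (a new reading comes with each control period).
- read_camera(name): name is "side" or "top"; returns a dict with "color" (384x512x3 uint8, red, green, blue), "mtx" (3x3 intrinsics, pixels), "eye" and "rotation" of the camera in the world. Camera axes: x right, y up, looking along -z (the intrinsics and any distortion apply to the point x, -y, -z); pixel columns grow to the right and rows downward; lengths in m; the calibration is good to about 2 mm. A picture is of the moment at which its call begins. There is no depth.
- hand_in(): hands the job in, once; it reports no verdict.
Trained networks look in the newest picture that a camera, given by its name, has taken for a name from the list of things; names that differ only in an ending like _2 or _b are one class to them, and where a whole thing is asked for, a point or a joint stands for the part that bears it (a point fixed in the world has none). Each returns a list of dicts, best first, with "conf" (0 to 1); they miss things now and then, are a little off and sometimes report something else, mostly with a low value. They report only what shows in the picture. A call takes as long as a camera call.
- look_for(camera, query): "pixel" ([row, column] in pixels, amid what is visible of it).
- silhouettes(camera, query): "mask" (384x512 bool, what is visible of it) and "pixel" ([row, column] in pixels, amid what is visible of it).
The state is a dict: "t": time; "q": joint angles; "joint_vel": joint speeds; "joint_torque": joint torques, N m; "eef_pos": TCP position; "tool_rot": TCP orientation; "contact_force": force on the tool from outside, world axes, zero at the start; "torque": the same for the moment, N m; "gripper_width": opening from 0.0 (shut) to 1.0 (fully open).
Only numpy, scipy, OpenCV 4.12 (cv2) and the standard library are available. Lean on these libraries where they do the work, as an engineer would, in place of code of your own. Each camera call takes 0.05 s, during which the arm holds its last target.

## Task

Lock the tube mixer for transport: take the lock pin out of its parking block and stand it in the hole on top of the mixer's bearing housing so that it rests on the shaft. Then turn the lever gently away from the end where it starts until you feel the pin drop into the shaft's hidden cross-hole and catch; stop there and do not force the shaft against the pin. Push the pin down until its head sits fully home on the housing, and leave the tube rack and the specimen jar where they stand.

Things in the scene. Friction and masses are not known exactly. Their poses are not given: they have to be found in the camera images.
- mixer: Tube mixer fixed to the bench. Origin on the bench under the bearing housing; z up, y along the shaft towards the tube drum and white motor housing (100 x 55 mm, 127 mm tall, at y 114 to 170 mm), x across. White base plate 130 x 235 x 12 mm. Aluminium bearing housing 64 mm (x) by 44 mm (y), top 105 mm above the bench.
- shaft_axis (a point): Point on the shaft axis under the pin hole, 60 mm above the bench. The shaft lies along the mixer's y; inside the housing it is 36 mm thick with a hidden 11.8 mm cross-hole right through, at an angle to the lever that differs each time and cannot be seen: it comes upright after 0.3 to 1.75 rad of positive turning from the lever's start.
- bore (a point): Centre of the mouth of the round vertical pin hole in the housing's top: 11 mm diameter, 2 mm chamfer, 25 mm deep to the shaft. z up. The pin's foot rests on the shaft 27 mm below this point; when the cross-hole comes under it, it drops about 4 mm and catches. The remaining 47 mm down to home go against a stiff friction sleeve with about 7 N all the way; it does not spring back.
- lever: Steel hand lever turning with shaft and drum. Origin on the shaft axis below the bore; y along the shaft as the mixer's y, z along the arm. Upright is turn 0; positive turn about y leans it to the mixer's +x. It starts at -0.95 to -0.70 rad (leaning to -x); stops at -1 and +1 rad. Friction 0.08 N m, 1 N at the grip; it stays where left. Arm at y -46 mm.
- lever_grip (a point): Middle of the lever's black round grip bar: 18 mm diameter, 75 mm long, parallel to the shaft, 75 mm from the shaft axis and 90 mm to the -y side of the bore (in the lever's frame: 0, -90, 75 mm). Free space all round it except at the end towards the housing. Once the pin has caught there is about 0.2 rad of play, then the lever is held fast; more than 10 N here is forcing it.
- pin: Lock pin, 70 g: steel shank 10 mm diameter, 79 mm long, bevelled foot; black ribbed round head 24 mm diameter, 32 mm tall, on top. Origin at the foot's centre, z towards the head. Starts upright in the parking block, foot 10 mm above the bench. Home: foot 79 mm below the bore mouth, head on the housing; resting on the shaft it is 52 mm higher; caught in the cross-hole, 47 mm above home.
- pin_head (a point): Centre of the top of the pin's head, 111 mm above the foot.
- park: Grey parking block for the pin, fixed to the bench, 60 x 60 x 40 mm with a hole 30 mm deep in the middle of its top. Origin at the centre of its underside.
- rack: White sample tube rack, 72 x 110 mm, 92 mm tall over the tube caps, loose. Origin at the centre of its underside. To be left alone.
- cup: Specimen jar, 56 mm diameter, 55 mm tall, loose. Origin at the centre of its underside. To be left alone.

How it is judged:
On the way, in this order (a step that is already met when the one before it is completed fails the run):
1. the pin stands in the housing's hole and rests on the shaft (z of pin in the frame of bore between -0.0295 and -0.02 m and horizontal distance between pin and bore below 0.006 m), for 0.2 s.
2. the pin has dropped into the shaft's cross-hole (z of pin in the frame of bore below -0.03 m and horizontal distance between pin and bore below 0.006 m), for 0.1 s.
At the end, for the whole second after the job is handed in: The pin is through the housing and the shaft's cross-hole with its head on the housing top (foot at least 76.5 mm below the bore mouth, i.e. within 2.5 mm of home), head within 5 mm of the bore's axis, upright to 0.06 rad, and pin and lever at rest (z of pin in the frame of bore below -0.0765 m and horizontal distance between pin_head and bore below 0.005 m and angle between the z axis of pin and the z axis of mixer, either way round below 0.06 rad and linear speed of pin below 0.02 m/s and angular speed of lever below 0.05 rad/s); the robot touches nothing.
It fails at once if the shaft and the pin are forced against each other with more than 60 N (about 15 N at the lever's grip once the pin has caught, or 60 N straight down on a pin that is not over the hole) (contact force between pin and lever above 60 N).
It fails at once if the rack is shifted more than 25 mm (distance of rack from where it was at the start of the episode above 0.025 m).
It fails at once if the jar is shifted more than 25 mm (distance of cup from where it was at the start of the episode above 0.025 m).
It also fails if it takes over 72 s, if anything falls off the work surface, if the arm or the gripper's body presses on something with over 40 N, if the wrist force passes 120 N, or if a joint passes its speed limit or range.

## Working session

There is one attempt and no reset: what is moved stays moved. The work goes in short steps, Python scripts to look and compute and a tool call to move; the robot and the scene stay as the last step left them, time stands still between calls to the robot, and variables do not carry over. Pictures are saved under pics/ and viewed, and the job is handed in when it is done.

Besides the shell and the picture viewer there is one more tool, called after "Request:" by a JSON object that holds its "name" and its "arguments", one argument or row to a line. apply_moves: Moves the arm, as the interface text tells. Its arguments: {"type":"object","properties":{"moves":{"type":"array"},"force":{"type":"number"}},"required":["moves"]}

```bash
mkdir -p pics; ls; python3 - <<'E'
from station import *
import cv2,numpy as np
o=get_obs()
for k,v in o.items(): print(k,np.round(v,4))
print(tcp_to_tips)
for c in ("side","top"):
    r=read_camera(c)
    print(c,r["mtx"],r["eye"],r["rotation"],r.keys())
    cv2.imwrite(f"pics/{c}0.png",r["color"][:,:,::-1])
    for n in ["mixer","bore","lever","lever_grip","pin","pin_head","park","rack","cup","shaft_axis"]:
        print(c,n,[(np.round(d["pixel"],1).tolist(),round(float(d["conf"]),2)) for d in look_for(c,n)][:3])
E
```

```text
pics
t 0.0
q [ 1.1659  0.4778  0.0223  1.5565 -0.0115  1.1093 -0.0831]
joint_vel [ 0.0007  0.     -0.0002 -0.001  -0.0005 -0.0005  0.0003]
joint_torque [ 0.00000e+00 -5.96446e+01  1.60810e+00 -2.81198e+01  1.25000e-02
  9.40000e-03 -0.00000e+00]
eef_pos [ 0.1973 -0.645   0.3029]
tool_rot [-5.000e-04  8.039e-01 -5.948e-01 -8.000e-04]
contact_force [0.6323 0.5174 0.2049]
torque [ 0.0127 -0.0111  0.0367]
gripper_width 0.9963
0.0726
side [[497.14510235   0.         257.74623864]
 [  0.         497.14510235 195.47964042]
 [  0.           0.           1.        ]] [ 0.39007665 -0.82982916  0.69299974] [ 0.88687172  0.45884728 -0.03332368 -0.04251174] dict_keys(['color', 'mtx', 'eye', 'rotation'])
side mixer [([190.5, 281.5], 0.85)]
side bore [([196.1, 284.3], 0.88)]
side lever [([201.3, 273.6], 0.94)]
side lever_grip [([199.7, 274.3], 0.57)]
side pin [([301.3, 254.0], 0.67)]
side pin_head [([298.3, 255.6], 0.67), ([144.0, 221.2], 0.16)]
side park [([331.2, 250.1], 0.87)]
side rack [([146.7, 219.5], 0.68)]
side cup [([209.2, 205.5], 0.96)]
side shaft_axis [([189.6, 277.1], 0.83), ([332.7, 252.7], 0.32)]
top [[351.03963447   0.         254.47777086]
 [  0.         351.03963447 191.09560576]
 [  0.           0.           1.        ]] [0.35974854 0.02771192 0.87034211] [-0.69821719 -0.0438494   0.06042349  0.71198243] dict_keys(['color', 'mtx', 'eye', 'rotation'])
top mixer [([161.8, 216.0], 0.9)]
top bore [([159.5, 218.4], 0.76), ([201.1, 383.5], 0.27)]
top lever [([166.0, 223.6], 0.78)]
top lever_grip [([163.1, 221.2], 0.85)]
top pin [([197.6, 382.7], 0.73)]
top pin_head [([200.7, 383.7], 0.69)]
top park [([204.6, 369.9], 0.79)]
top rack [([215.1, 119.5], 0.65)]
top cup [([237.0, 235.5], 0.58)]
top shaft_axis [([162.4, 217.2], 0.61)]
```

View pics/side0.png

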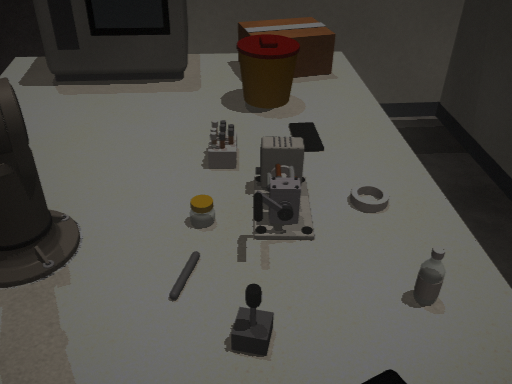

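View pics/top0.png

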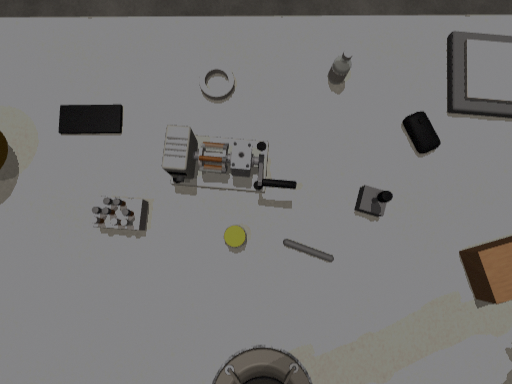

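```bash
cat > h.py <<'E'
import numpy as np,cv2
from scipy.spatial.transform import Rotation as R
def rot(q): return R.from_quat([q[1],q[2],q[3],q[0]]).as_matrix()
class Cam:
    def __init__(s,r):
        s.K=np.array(r["mtx"]);s.e=np.array(r["eye"]);s.M=rot(r["rotation"]) if np.size(r["rotation"])==4 else np.array(r["rotation"])
    def proj(s,p):
        c=(np.atleast_2d(p)-s.e)@s.M; c=c*[1,-1,-1]; u=c@s.K.T; return u[:,:2]/u[:,2:]   # col,row
    def ray(s,col,row):
        d=np.linalg.inv(s.K)@[col,row,1]; return s.M@(d*[1,-1,-1])
    def atz(s,col,row,z):
        d=s.ray(col,row); return s.e+d*(z-s.e[2])/d[2]
def tri(c1,p1,c2,p2):
    A=np.zeros((3,3));b=np.zeros(3);
    for c,p in((c1,p1),(c2,p2)):
        d=c.ray(*p);d/=np.linalg.norm(d);P=np.eye(3)-np.outer(d,d);A+=P;b+=P@c.e
    return np.linalg.solve(A,b)
def mix(x,y,th,t):
    "key points of mixer world"
    Rz=R.from_euler('z',th).as_matrix()
    Ry=R.from_euler('y',t).as_matrix()
    o=np.array([x,y,0])
    return o,Rz,Ry
E
python3 - <<'E'
from h import *
from station import *
S=read_camera("side");T=read_camera("top");np.savez("c0.npz",s=S["color"],t=T["color"])
import pickle;pickle.dump((S,T),open("c0.pkl","wb"))
s=Cam(S);t=Cam(T)
def crop(im,r,c,h,w,k,n): cv2.imwrite(n,cv2.resize(im[r:r+h,c:c+w,::-1],None,fx=k,fy=k,interpolation=cv2.INTER_CUBIC))
crop(S["color"],125,235,120,100,5,"pics/s_mix.png")
crop(T["color"],110,150,100,160,5,"pics/t_mix.png")
crop(S["color"],270,215,90,80,6,"pics/s_pin.png")
crop(T["color"],170,340,60,70,8,"pics/t_pin.png")
print(t.proj([[0.5,0,0.1],[.5,.1,.1]]),s.proj([[0.5,0,.1]]))
E
```

```text
[[257.99017421 179.55669725]
 [213.04900099 180.31530729]] [[262.30939215 196.43831455]]
```

View pics/s_mix.png

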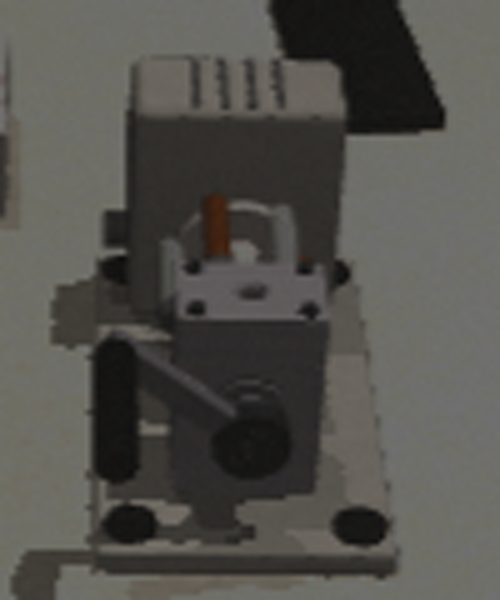

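View pics/t_mix.png

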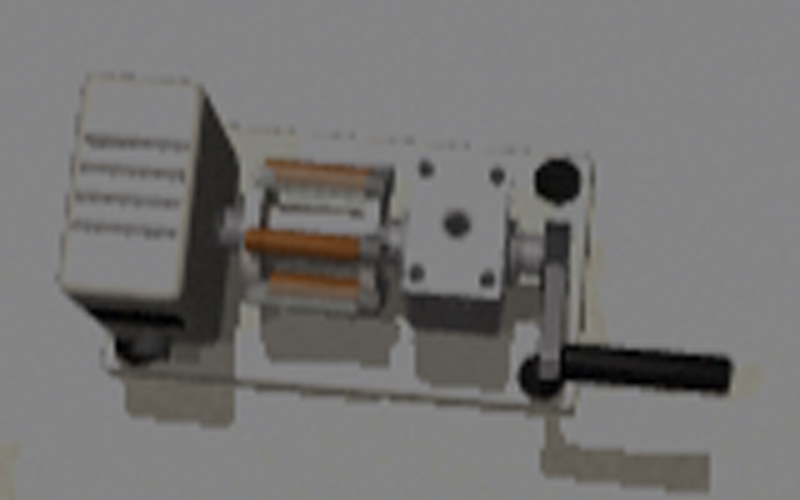

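View pics/s_pin.png

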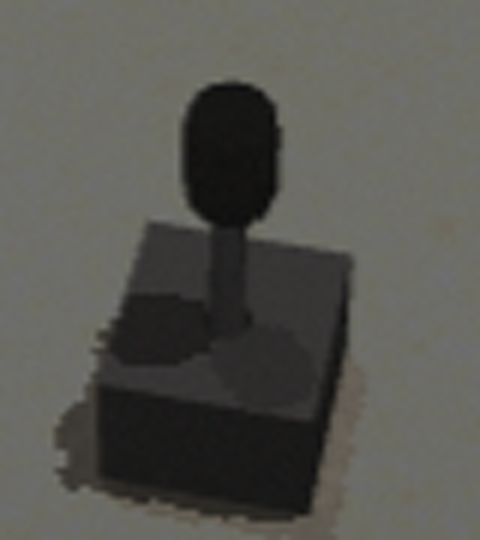

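View pics/t_pin.png

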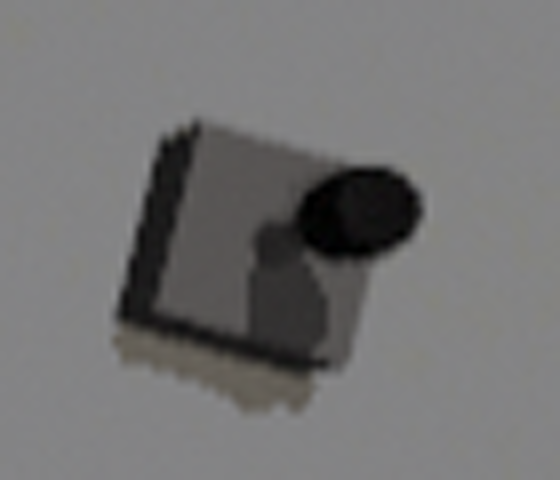

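```bash
python3 - <<'E'
from h import *
import pickle
from scipy.optimize import least_squares
S,T=pickle.load(open("c0.pkl","rb"));s=Cam(S);t=Cam(T)
u=lambda c,r,c0,r0,k:np.array([(c+.5)/k-.5+c0,(r+.5)/k-.5+r0])
bs=u(253,291,235,125,5);bt=u(456,224,150,110,5)
print("bore",tri(s,bs,t,bt), s.atz(*bs,.104),t.atz(*bt,.104))
# housing corners
X,Y=.032,.022
hs={(-X,-Y):u(176,319,235,125,5),(X,-Y):u(328,321,235,125,5),(-X,Y):u(180,261,235,125,5),(X,Y):u(326,263,235,125,5)}
ht={(X,Y):u(408,156,150,110,5),(X,-Y):u(509,165,150,110,5),(-X,-Y):u(503,300,150,110,5),(-X,Y):u(402,290,150,110,5)}
def res(p,which=2,full=False):
    x,y,th,tu=p; Rz=R.from_euler('z',th).as_matrix(); o=np.array([x,y,0]); r=[]
    for cam,d,w in((s,hs,0),(t,ht,1)):
        if which!=2 and which!=w: continue
        for k,v in d.items(): r+=list(cam.proj(o+Rz@[k[0],k[1],.105])[0]-v)
        b=(bs,bt)[w]; r+=list(2*(cam.proj(o+Rz@[0,0,.1045])[0]-b))
        # grip axis ends
        g=lambda yy:o+[0,0,.06]+Rz@R.from_euler('y',tu).as_matrix()@[0,yy,.075]
        if w==1: r+=list(cam.proj(g(-.1275))[0]-u(733,373,150,110,5)) 
        else:
            r+=list(cam.proj(g(-.09))[0]-u(117,410,235,125,5))
    return np.array(r)
for w in (0,1,2):
    f=least_squares(res,[.55,.05,-.07,-.8],args=(w,));print(w,np.round(f.x,4),f.cost,np.round(f.fun,1))
# park
ps={}
park_s=[u(150,222,215,270,6),u(352,257,215,270,6),u(308,420,215,270,6),u(97,384,215,270,6)]
park_t=[u(200,120,340,170,8),u(382,172,340,170,8),u(342,372,340,170,8),u(155,315,340,170,8)]
for c,P in((s,park_s),(t,park_t)): 
    q=np.array([c.atz(*p,.04) for p in P]);print("park",q.round(4).tolist(),q.mean(0).round(4))
# head: top centre & side head centre
hds=u(231,155,215,270,6);hdt=u(360,212,340,170,8)
print("head mid z.105",s.atz(*hds,.105),t.atz(*hdt,.11),tri(s,hds,t,hdt))
hs_=u(231,322,215,270,6);print("shank at block",s.atz(*hs_,.04))
o=t.proj
E
```

```text
bore [0.55477352 0.03736184 0.10662298] [0.55375663 0.04064089 0.104     ] [0.5571866  0.03737769 0.104     ]
0 [ 0.5535  0.0396 -0.112  -0.8857] 0.6693031937724403 [ 0.5 -0.2  0.6  0.  -0.6 -0.  -0.3  0.1 -0.1  0.2 -0.3 -0.3]
1 [ 0.5563  0.0376 -0.0802 -0.9124] 1.5781331021615366 [ 0.7 -0.5 -0.  -1.1 -0.5 -0.3 -0.1  0.5 -0.2  0.7  0.3  0. ]
2 [ 0.5546  0.0382 -0.0977 -0.8784] 8.533507899295229 [ 1.3  0.3  1.4  0.3 -0.1  0.4  0.2  0.4  1.1  0.9  1.2  0.2  0.7  0.
 -0.  -0.2 -1.1  0.6 -0.6  1.  -0.7  2.2 -0.3  0.9]
park [[0.4346, -0.2401, 0.04], [0.4909, -0.2582, 0.04], [0.4716, -0.3138, 0.04], [0.4158, -0.2967, 0.04]] [ 0.4532 -0.2772  0.04  ]
park [[0.4942, -0.2594, 0.04], [0.4774, -0.3136, 0.04], [0.4174, -0.2969, 0.04], [0.4355, -0.2419, 0.04]] [ 0.4561 -0.2779  0.04  ]
head mid z.105 [ 0.45338262 -0.27727548  0.105     ] [ 0.45644703 -0.27784306  0.11      ] [ 0.45499019 -0.27896775  0.1070477 ]
shank at block [ 0.45421217 -0.27858787  0.04      ]
```

```bash
cat > go.py <<'E'
import sys
from h import *
from station import get_obs
# usage: go.py x y z yaw(rad of tool x in world)
x,y,z,yaw=map(float,sys.argv[1:5])
o=get_obs();M=rot(o["tool_rot"]);p=np.array(o["eef_pos"])
G=np.array([[np.cos(yaw),np.sin(yaw),0],[np.sin(yaw),-np.cos(yaw),0],[0,0,-1]])
print("t",round(float(o["t"]),2),"p",p.round(4),"F",np.round(o["contact_force"],1),"w",round(float(o["gripper_width"]),3))
print("shift",(M.T@(np.array([x,y,z])-p)/.025).round(2).tolist(),"turn",np.degrees(R.from_matrix(M.T@G).as_rotvec()/10).round(2).tolist(),"world x in tool",M.T[:,0].round(3),"world y",M.T[:,1].round(3))
E
python3 go.py .4548 -.2776 .25 -.095
```

```text
t 1.2 p [ 0.1974 -0.6455  0.3039] F [-0.1  0.6 -0.3] w 1.001
shift [-11.06, -14.15, 2.16] turn [0.0, -0.0, -6.76] world x in tool [ 0.292 -0.956  0.   ] world y [-0.956 -0.292 -0.   ]
```

Request:
{"name": "apply_moves", "arguments": {
  "moves": [
    [[-11.06, -14.15, 2.16], [0, 0, -6.76], 1],
    [[-11.06, -14.15, 2.16], [0, 0, -6.76], 1],
    [[-11.06, -14.15, 2.16], [0, 0, -6.76], 1],
    [[-11.06, -14.15, 2.16], [0, 0, -6.76], 1],
    [[-11.06, -14.15, 2.16], [0, 0, -6.76], 1],
    [[-11.06, -14.15, 2.16], [0, 0, -6.76], 1],
    [[-11.06, -14.15, 2.16], [0, 0, -6.76], 1],
    [[-11.06, -14.15, 2.16], [0, 0, -6.76], 1],
    [[-11.06, -14.15, 2.16], [0, 0, -6.76], 1],
    [[-11.06, -14.15, 2.16], [0, 0, -6.76], 1],
    [[-11.06, -14.15, 2.16], [0, 0, -6.76], 1],
    [[-11.06, -14.15, 2.16], [0, 0, -6.76], 1]
  ]
}}

```text
t: 2.7
eef_pos: [0.4543, -0.2787, 0.25]
tool_rot: [0.0, 0.999, -0.048, 0.0]
contact_force: [-0.1, -0.2, -0.7]
gripper_width: 1.003
```

```bash
cat > pic.py <<'E'
import sys
from h import *
from station import read_camera
# pic.py name cam r c h w k [cam r c h w k]
a=sys.argv[2:];ims=[]
for i in range(0,len(a),6):
    im=read_camera(a[i])["color"];r,c,h,w,k=map(int,a[i+1:i+6])
    im=np.clip(im.astype(float)*1.7,0,255).astype(np.uint8)
    ims.append(cv2.resize(im[r:r+h,c:c+w,::-1],None,fx=k,fy=k,interpolation=cv2.INTER_CUBIC))
H=max(i.shape[0] for i in ims)
ims=[cv2.copyMakeBorder(i,0,H-i.shape[0],0,0,cv2.BORDER_CONSTANT) for i in ims]
out=np.hstack(ims);print(out.shape);cv2.imwrite(f"pics/{sys.argv[1]}.png",out)
E
python3 pic.py a1 side 200 190 150 130 3 top 130 310 110 130 3; python3 go.py .4548 -.2776 .160 -.095
```

```text
(450, 780, 3)
t 2.8 p [ 0.4545 -0.2783  0.25  ] F [-0.5 -0.5  0.3] w 1.001
shift [0.01, -0.03, 3.6] turn [0.0, -0.0, -0.0] world x in tool [ 0.995 -0.095  0.   ] world y [-0.095 -0.995 -0.   ]
```

View pics/a1.png

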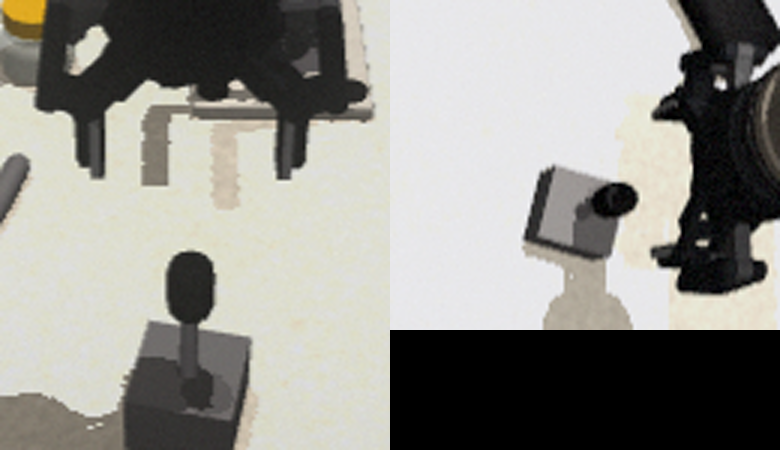

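Request:
{"name": "apply_moves", "arguments": {
  "moves": [
    [[0, 0, 1.2], [0, 0, 0], 1],
    [[0, 0, 2.4], [0, 0, 0], 1],
    [[0, 0, 3.2], [0, 0, 0], 1],
    [[0, 0, 3.6], [0, 0, 0], 1],
    [[0, 0, 3.6], [0, 0, 0], 1]
  ],
  "force": 30
}}

```text
t: 3.42
eef_pos: [0.4547, -0.2776, 0.1596]
tool_rot: [-0.0, 0.999, -0.047, -0.0]
contact_force: [0.6, -0.4, 0.5]
gripper_width: 0.999
```

Request:
{"name": "apply_moves", "arguments": {
  "moves": [
    [[0, 0, 0], [0, 0, 0], -0.2],
    [[0, 0, 0], [0, 0, 0], -0.5],
    [[0, 0, 0], [0, 0, 0], -1],
    [[0, 0, 0], [0, 0, 0], -1],
    [[0, 0, 0], [0, 0, 0], -1],
    [[0, 0, 0], [0, 0, 0], -1],
    [[0, 0, 0], [0, 0, 0], -1],
    [[0, 0, 0], [0, 0, 0], -1]
  ],
  "force": 40
}}

```text
t: 4.42
eef_pos: [0.4552, -0.2778, 0.1604]
tool_rot: [0.0, 0.999, -0.047, 0.0]
contact_force: [-0.4, -0.6, 6.0]
gripper_width: 0.269
```

```bash
python3 pic.py a2 side 200 190 150 130 3 top 130 310 110 130 3; python3 go.py .4548 -.2776 .30 -.095
```

```text
(450, 780, 3)
t 4.53 p [ 0.4552 -0.2778  0.1604] F [-0.9 -0.6  5.5] w 0.273
shift [-0.01, -0.0, -5.59] turn [0.0, -0.0, 0.0] world x in tool [ 0.996 -0.094  0.001] world y [-0.094 -0.996 -0.   ]
```

View pics/a2.png

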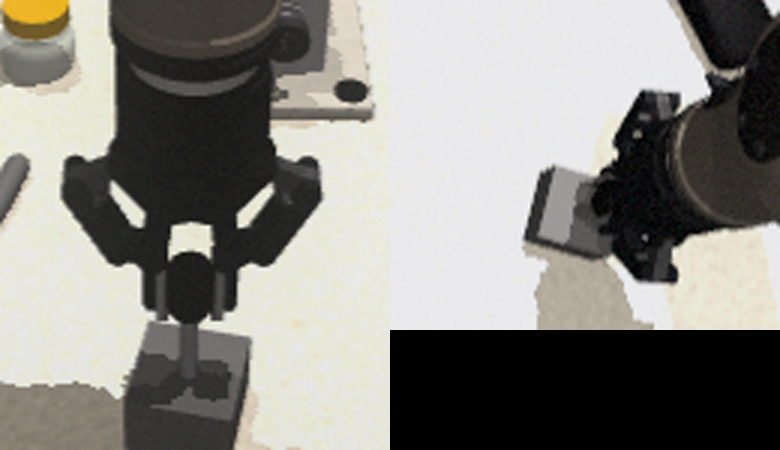

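Request:
{"name": "apply_moves", "arguments": {
  "moves": [
    [[0, 0, -0.8], [0, 0, 0], -1],
    [[0, 0, -1.8], [0, 0, 0], -1],
    [[0, 0, -3.0], [0, 0, 0], -1],
    [[0, 0, -4.4], [0, 0, 0], -1],
    [[0, 0, -5.6], [0, 0, 0], -1],
    [[0, 0, -6.0], [0, 0, 0], -1],
    [[0, 0, -6.0], [0, 0, 0], -1]
  ]
}}

```text
t: 5.4
eef_pos: [0.4547, -0.2776, 0.3096]
tool_rot: [0.0, 0.999, -0.047, -0.0]
contact_force: [-0.3, 0.7, -0.9]
gripper_width: 0.271
```

```bash
python3 go.py .555 .0385 .31 -.095
```

```text
t 5.4 p [ 0.4547 -0.2776  0.3096] F [-0.3  0.7 -0.9] w 0.271
shift [2.8, -12.97, -0.02] turn [0.0, 0.0, 0.0] world x in tool [ 0.996 -0.094 -0.   ] world y [-0.094 -0.996 -0.   ]
```

Request:
{"name": "apply_moves", "arguments": {
  "moves": [
    [[0.2, -0.8, 0], [0, 0, 0], -1],
    [[0.5, -2.2, 0], [0, 0, 0], -1],
    [[0.8, -3.8, 0], [0, 0, 0], -1],
    [[1.2, -5.4, 0], [0, 0, 0], -1],
    [[1.5, -7, 0], [0, 0, 0], -1],
    [[1.85, -8.6, 0], [0, 0, 0], -1],
    [[2.2, -10.2, 0], [0, 0, 0], -1],
    [[2.5, -11.6, 0], [0, 0, 0], -1],
    [[2.7, -12.5, 0], [0, 0, 0], -1],
    [[2.8, -12.97, 0], [0, 0, 0], -1],
    [[2.8, -12.97, 0], [0, 0, 0], -1],
    [[2.8, -12.97, 0], [0, 0, 0], -1]
  ]
}}

```text
t: 6.9
eef_pos: [0.5547, 0.0372, 0.3094]
tool_rot: [0.0, 0.999, -0.048, -0.0]
contact_force: [0.0, 0.2, -1.2]
gripper_width: 0.269
```

```bash
python3 pic.py a3 side 80 220 150 130 3 top 90 180 110 130 3; python3 go.py .555 .0385 .275 -.095
```

```text
(450, 780, 3)
t 7.0 p [0.5548 0.0373 0.3097] F [ 0.9 -0.4 -1.1] w 0.269
shift [0.0, -0.05, 1.39] turn [0.0, 0.0, -0.01] world x in tool [ 0.995 -0.096 -0.   ] world y [-0.096 -0.995 -0.001]
```

View pics/a3.png

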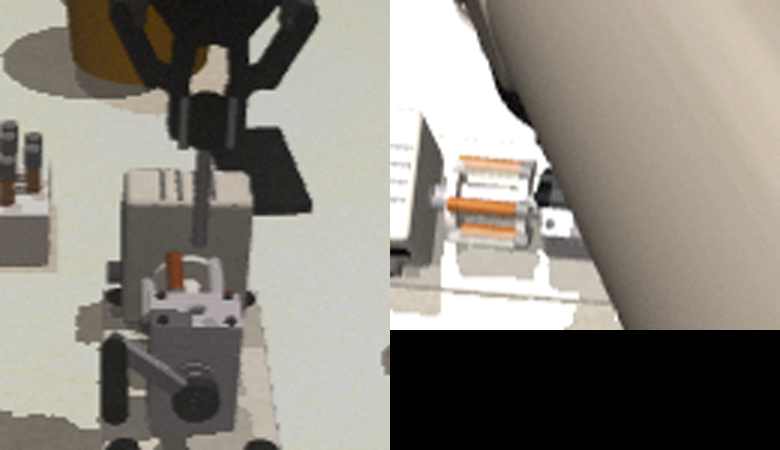

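Request:
{"name": "apply_moves", "arguments": {
  "moves": [
    [[0, -0.05, 0.6], [0, 0, 0], -1],
    [[0, -0.05, 1.3], [0, 0, 0], -1],
    [[0, -0.05, 1.8], [0, 0, 0], -1],
    [[0, -0.05, 1.8], [0, 0, 0], -1],
    [[0, -0.05, 1.8], [0, 0, 0], -1]
  ]
}}

```text
t: 7.62
eef_pos: [0.5554, 0.04, 0.2651]
tool_rot: [-0.0, 0.999, -0.047, 0.0]
contact_force: [0.3, -0.4, -0.7]
gripper_width: 0.267
```

```bash
python3 pic.py a4 side 100 250 110 75 7; python3 go.py .555 .0385 .25 -.095; python3 - <<'E'
from h import *
import pickle
from station import get_obs
s=Cam(pickle.load(open("c0.pkl","rb"))[0])
p=get_obs()["eef_pos"]; f=np.array(p)-[0,0,.1504]
for nm,q in(("foot",f),("bore",np.array([.5537,.0402,.105])),("mid",f+[0,0,.03])):
    c=s.proj(q)[0];print(nm,q.round(4),c.round(2),((c-[250,100])*7+3).round(1))
E
```

```text
(770, 525, 3)
t 7.67 p [0.5555 0.04   0.2653] F [-0.3 -1.3 -0.7] w 0.271
shift [-0.01, 0.06, 0.61] turn [-0.0, -0.0, 0.01] world x in tool [ 0.996 -0.094  0.001] world y [-0.094 -0.996  0.   ]
foot [0.5555 0.04   0.1149] [286.32 178.65] [257.2 553.5]
bore [0.5537 0.0402 0.105 ] [285.23 182.53] [249.6 580.7]
mid [0.5555 0.04   0.1449] [287.09 166.63] [262.6 469.4]
```

View pics/a4.png

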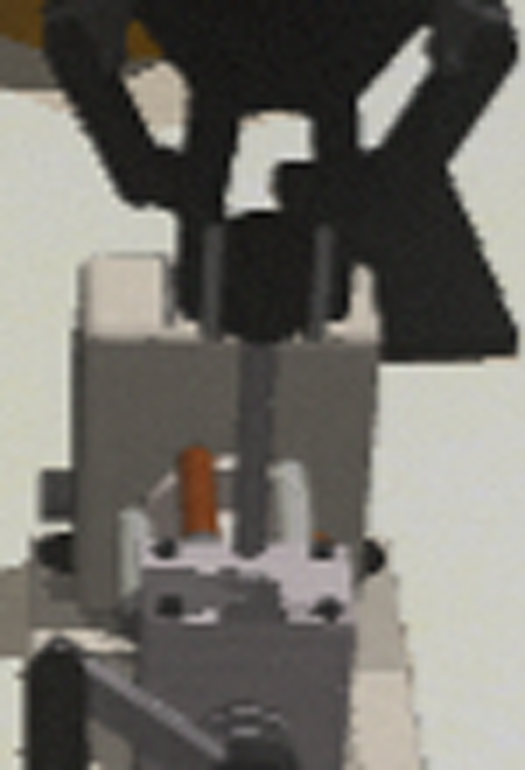

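```bash
python3 - <<'E'
from h import *
from station import get_obs,read_camera
r=read_camera("side");s=Cam(r)
p=np.array(get_obs()["eef_pos"]); f=p-[0,0,.1504]
im=np.clip(r["color"][:,:,::-1].astype(float)*1.7,0,255).astype(np.uint8)
c0,r0,k=265,125,9
out=cv2.resize(im[r0:r0+65,c0:c0+45],None,fx=k,fy=k,interpolation=cv2.INTER_CUBIC)
def circ(c,rad,col):
    a=np.linspace(0,2*np.pi,60);P=c+np.c_[rad*np.cos(a),rad*np.sin(a),0*a]
    q=((s.proj(P)-[c0,r0]+.5)*k).astype(np.int32);cv2.polylines(out,[q],True,col,1)
clean=out.copy()
circ(f,.004,(0,0,255));circ(f+[0,0,.079],.012,(0,255,0));circ(f+[0,0,.111],.012,(255,0,0))
circ(np.array([f[0],f[1],.105]),.0075,(0,255,255))
cv2.imwrite("pics/a5.png",np.hstack([clean,out])[:590])
a=s.proj(f);print(p, s.proj(f+[0,.001,0])-a,s.proj(f+[.001,0,0])-a,s.proj(f+[0,0,.001])-a)
E
```

```text
[0.55552288 0.03997727 0.26547415] [[-0.07187274 -0.25793041]] [[ 0.46578681 -0.01955101]] [[ 0.02511455 -0.39430945]]
```

View pics/a5.png

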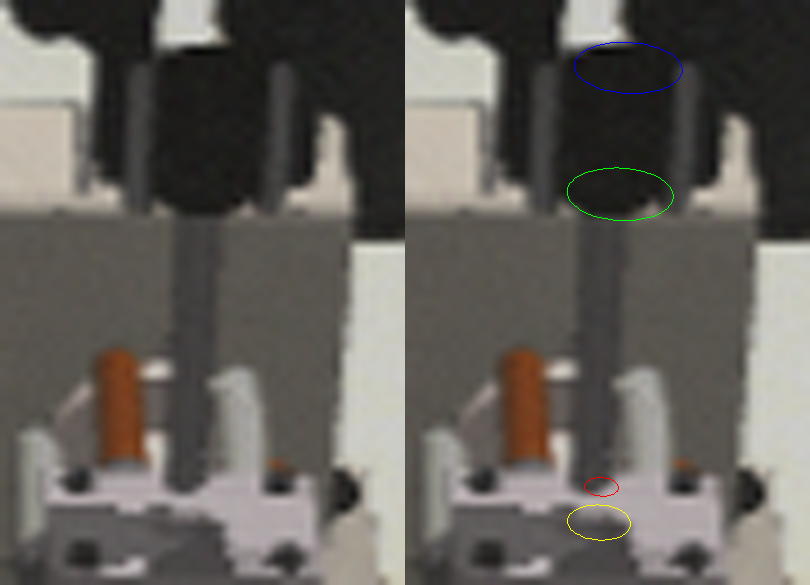

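Request:
{"name": "apply_moves", "arguments": {
  "moves": [
    [[0, 0.03, 0.1], [0, 0, 0], -1],
    [[0, 0.03, 0.25], [0, 0, 0], -1],
    [[0, 0.03, 0.4], [0, 0, 0], -1],
    [[0, 0.03, 0.5], [0, 0, 0], -1],
    [[0, 0.03, 0.6], [0, 0, 0], -1],
    [[0, 0.03, 0.6], [0, 0, 0], -1]
  ]
}}

```text
t: 8.48
eef_pos: [0.5551, 0.039, 0.2497]
tool_rot: [0.0, 0.999, -0.047, -0.0]
contact_force: [0.2, -0.2, -1.4]
gripper_width: 0.267
```

```bash
python3 pic.py a6 side 110 260 90 55 6; python3 go.py .555 .039 .2285 -.095
```

```text
(540, 330, 3)
t 8.53 p [0.5551 0.0391 0.2498] F [ 0.2 -0.7 -0.8] w 0.271
shift [-0.0, 0.0, 0.85] turn [0.0, 0.0, 0.0] world x in tool [ 0.996 -0.094 -0.   ] world y [-0.094 -0.996 -0.   ]
```

View pics/a6.png

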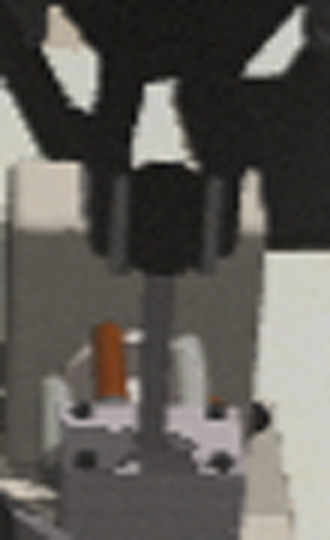

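Foot is about 6 mm below the mouth with no contact force, so it is in the hole. Continue down to just above the shaft.

Request:
{"name": "apply_moves", "arguments": {
  "moves": [
    [[0, 0, 0.15], [0, 0, 0], -1],
    [[0, 0, 0.3], [0, 0, 0], -1],
    [[0, 0, 0.45], [0, 0, 0], -1],
    [[0, 0, 0.6], [0, 0, 0], -1],
    [[0, 0, 0.7], [0, 0, 0], -1],
    [[0, 0, 0.78], [0, 0, 0], -1],
    [[0, 0, 0.78], [0, 0, 0], -1]
  ]
}}

```text
t: 9.4
eef_pos: [0.5551, 0.039, 0.2302]
tool_rot: [0.0, 0.999, -0.047, -0.0]
contact_force: [1.9, -1.1, -0.2]
gripper_width: 0.269
```

```bash
python3 pic.py a7 side 110 260 90 55 6; python3 go.py .555 .039 .2285 -.095
```

```text
(540, 330, 3)
t 9.45 p [0.5551 0.039  0.2303] F [ 0.6 -0.6 -1.2] w 0.269
shift [-0.0, 0.0, 0.07] turn [0.0, 0.0, 0.0] world x in tool [ 0.996 -0.094 -0.   ] world y [-0.094 -0.996 -0.   ]
```

View pics/a7.png

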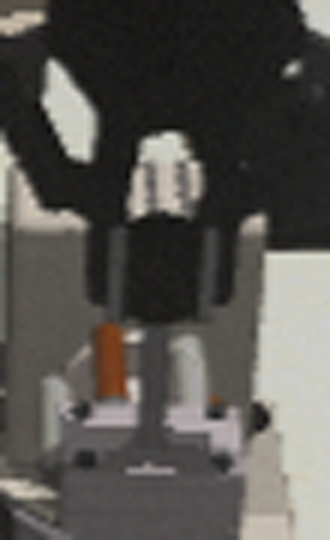

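Request:
{"name": "apply_moves", "arguments": {
  "moves": [
    [[0, 0, 0.05], [0, 0, 0], -1],
    [[0, 0, 0.05], [0, 0, 0], 0.2],
    [[0, 0, 0.05], [0, 0, 0], 1],
    [[0, 0, 0.05], [0, 0, 0], 1],
    [[0, 0, 0.05], [0, 0, 0], 1],
    [[0, 0, -0.5], [0, 0, 0], 1],
    [[0, 0, -1.5], [0, 0, 0], 1],
    [[0, 0, -2.5], [0, 0, 0], 1],
    [[0, 0, -2.5], [0, 0, 0], 1]
  ]
}}

```text
t: 10.58
eef_pos: [0.5563, 0.0395, 0.2957]
tool_rot: [-0.0, 0.999, -0.047, 0.002]
contact_force: [0.3, -0.2, -0.7]
gripper_width: 0.999
```

```bash
python3 pic.py a8 side 110 230 110 85 5; python3 go.py .46 -.06 .29 -.095
```

```text
(550, 425, 3)
t 10.62 p [0.5555 0.0392 0.2941] F [ 0.4  0.7 -1.5] w 1.001
shift [-3.43, 4.31, 0.16] turn [-0.0, -0.01, 0.0] world x in tool [ 0.996 -0.094  0.002] world y [-0.094 -0.996 -0.   ]
```

View pics/a8.png

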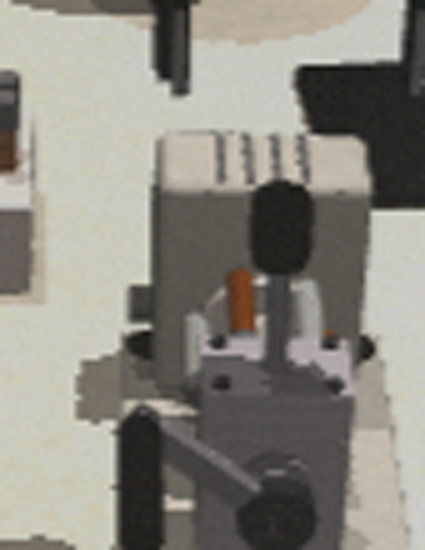

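```bash
python3 go.py .4405 -.0558 .161 -.095; python3 - <<'E'
from h import *
import pickle
S,T=pickle.load(open("c0.pkl","rb"));t=Cam(T);print(t.atz(235,237,.055))
E
```

```text
t 10.62 p [0.5555 0.0392 0.2941] F [ 0.4  0.7 -1.5] w 1.001
shift [-4.24, 4.22, 5.31] turn [-0.0, -0.01, 0.0] world x in tool [ 0.996 -0.094  0.002] world y [-0.094 -0.996 -0.   ]
[0.3748303  0.05434086 0.055     ]
```

Request:
{"name": "apply_moves", "arguments": {
  "moves": [
    [[-1, 1, 0], [0, 0, 0], 0],
    [[-2.5, 2.5, 0], [0, 0, 0], -1],
    [[-3.7, 3.7, 0], [0, 0, 0], -1],
    [[-4.24, 4.22, 0.3], [0, 0, 0], -1],
    [[-4.24, 4.22, 1.8], [0, 0, 0], -1],
    [[-4.24, 4.22, 3.3], [0, 0, 0], -1],
    [[-4.24, 4.22, 4.6], [0, 0, 0], -1],
    [[-4.24, 4.22, 5.3], [0, 0, 0], -1],
    [[-4.24, 4.22, 5.3], [0, 0, 0], -1]
  ]
}}

```text
t: 11.75
eef_pos: [0.4389, -0.0552, 0.1587]
tool_rot: [-0.001, 0.999, -0.046, -0.002]
contact_force: [0.3, -0.1, 0.6]
gripper_width: 0.001
```

```bash
python3 pic.py a9 side 120 220 130 100 4 top 110 180 100 130 3; python3 go.py .4405 -.0558 .161 -.095
```

```text
(520, 790, 3)
t 11.85 p [ 0.44   -0.0555  0.1604] F [-0.7  0.8  1. ] w 0.003
shift [0.02, 0.01, -0.02] turn [-0.0, 0.0, 0.01] world x in tool [ 0.996 -0.093  0.   ] world y [-0.093 -0.996  0.001]
```

View pics/a9.png

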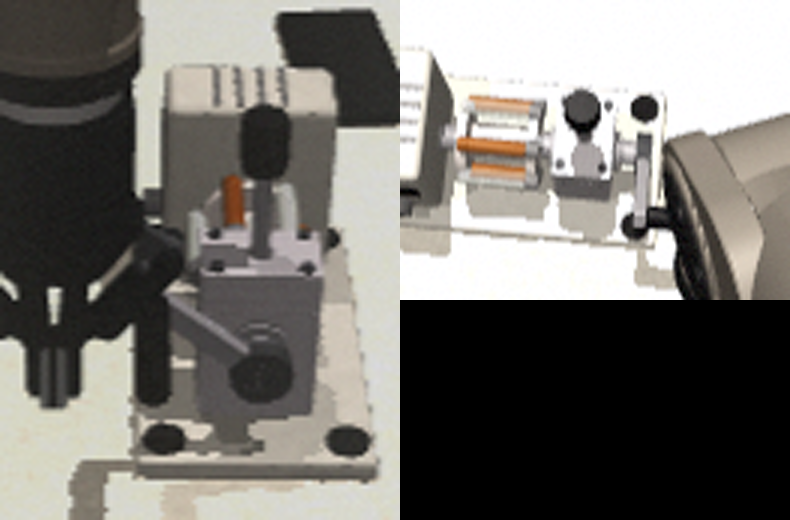

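```bash
cat > arc.py <<'E'
import sys
from h import *
from station import *
# arc.py t1 t2 ... : tool-unit shifts from current pose for lever angle t
o=get_obs();M=rot(o["tool_rot"]);p=np.array(o["eef_pos"])
yaw=-.095;ex=np.array([np.cos(yaw),np.sin(yaw),0]);ey=np.array([-np.sin(yaw),np.cos(yaw),0])
b=np.array([.555,.0388,0]); X=(p-b)@ex
print("t %.2f"%o["t"],p.round(4),"mixX %.4f Y %.4f"%(X,(p-b)@ey),"F",np.round(o["contact_force"],1), "lever angle if touching %.3f"%np.arcsin(np.clip((X+.0235)/.075,-1,1)))
for t in map(float,sys.argv[1:]):
    q=b+ex*(.075*np.sin(t)-.0235)+ey*-.112+np.array([0,0,.118+.075*np.cos(t)])
    print(t,(M.T@(q-p)/.025).round(2).tolist())
r=read_camera("top");im=r["color"]
import os
cv2.imwrite("pics/last_top.png",im[:,:,::-1])
def patch(i): return cv2.cvtColor(i,cv2.COLOR_RGB2GRAY).astype(np.float32)
if os.path.exists("ref.npz"):
    ref=np.load("ref.npz")["t"]; c0,r0=int(np.load("ref.npz")["c"]),int(np.load("ref.npz")["r"])
    A=patch(ref)[r0-9:r0+10,c0-9:c0+10]
    B=patch(im)[r0-13:r0+14,c0-13:c0+14]
    up=8
    a=cv2.resize(A,None,fx=up,fy=up,interpolation=cv2.INTER_CUBIC);bb=cv2.resize(B,None,fx=up,fy=up,interpolation=cv2.INTER_CUBIC)
    m=cv2.matchTemplate(bb,a,cv2.TM_CCOEFF_NORMED);_,v,_,l=cv2.minMaxLoc(m)
    print("head shift px col,row",(l[0]-4*up)/up,(l[1]-4*up)/up,"ncc %.3f"%v)
E
python3 - <<'E'
from h import *
from station import *
r=read_camera("top");t=Cam(r)
h=np.array([.555,.0388,.189]);print(t.proj(h),t.proj(h-[0,0,.004]))
c,rr=t.proj(h)[0]
np.savez("ref.npz",t=r["color"],c=int(round(c)),r=int(round(rr)))
E
python3 arc.py -1.05 -.95 -.88 -.84 -.8 -.76
```

```text
[[239.40031218 144.82365475]] [[239.44114796 145.3757349 ]]
t 11.90 [ 0.4402 -0.0556  0.1609] mixX -0.1053 Y -0.1049 F [-0.7 -1.1 -0.4] lever angle if touching -1.571
-1.05 [0.67, 0.29, 0.22]
-0.95 [0.83, 0.29, -0.03]
-0.88 [0.96, 0.29, -0.2]
-0.84 [1.04, 0.29, -0.29]
-0.8 [1.12, 0.29, -0.37]
-0.76 [1.2, 0.29, -0.46]
head shift px col,row 0.0 0.0 ncc 1.000
```

Request:
{"name": "apply_moves", "arguments": {
  "moves": [
    [[0.3, 0.29, 0.1], [0, 0, 0], -1],
    [[0.6, 0.29, 0.1], [0, 0, 0], -1],
    [[0.75, 0.29, 0], [0, 0, 0], -1],
    [[0.85, 0.29, -0.05], [0, 0, 0], -1],
    [[0.96, 0.29, -0.2], [0, 0, 0], -1],
    [[1.04, 0.29, -0.3], [0, 0, 0], -1]
  ]
}}

```text
t: 12.7
eef_pos: [0.4647, -0.0656, 0.1681]
tool_rot: [0.0, 0.999, -0.047, -0.0]
contact_force: [-0.6, 1.0, -1.4]
gripper_width: -0.004
```

```bash
python3 arc.py -.8 -.76 -.72 -.68; python3 pic.py b1 side 120 220 130 100 4 top 110 180 100 130 3
```

```text
t 12.70 [ 0.4647 -0.0656  0.1681] mixX -0.0800 Y -0.1125 F [-0.6  1.  -1.4] lever angle if touching -0.853
-0.8 [0.11, -0.02, -0.09]
-0.76 [0.19, -0.02, -0.17]
-0.72 [0.28, -0.02, -0.25]
-0.68 [0.37, -0.02, -0.33]
head shift px col,row -0.125 0.375 ncc 0.993
(520, 790, 3)
```

View pics/b1.png

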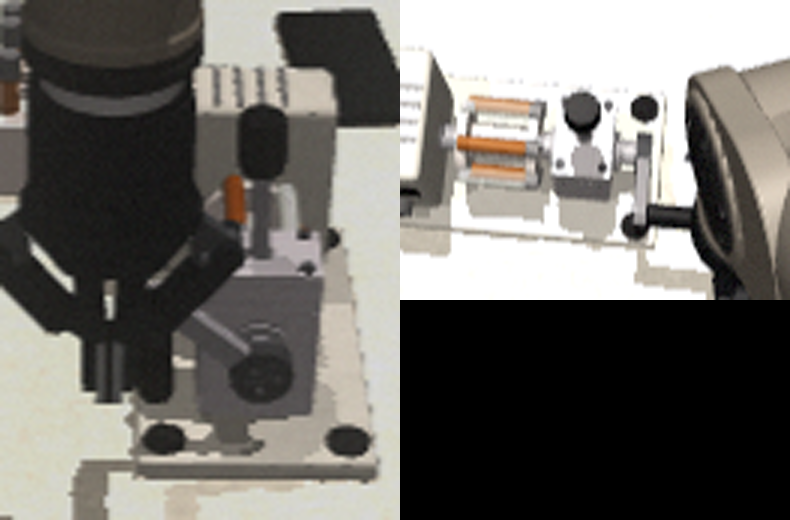

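```bash
cat >> arc.py <<'E'
def cen(i):
    g=patch(i)[r0-13:r0+12,c0-13:c0+14]; w=np.clip((45-g)/20,0,1)
    # largest blob
    n,lab,st,_=cv2.connectedComponentsWithStats((w>0).astype(np.uint8)); k=lab[13,13]; w=w*(lab==k) if k else w
    yy,xx=np.mgrid[:w.shape[0],:w.shape[1]];return np.array([(w*xx).sum(),(w*yy).sum()])/w.sum()-13,w.sum()
print("dark centroid ref",cen(ref),"now",cen(im))
cv2.imwrite("pics/lt.png",np.hstack([cv2.resize(i[110:210,180:310,::-1],None,fx=3,fy=3,interpolation=cv2.INTER_CUBIC) for i in (ref,im)]))
E
python3 arc.py -.8 -.76 -.72 -.68
```

```text
t 12.85 [ 0.4648 -0.0656  0.168 ] mixX -0.0799 Y -0.1125 F [0.6 0.  0.3] lever angle if touching -0.851
-0.8 [0.1, -0.02, -0.09]
-0.76 [0.19, -0.02, -0.17]
-0.72 [0.28, -0.02, -0.25]
-0.68 [0.37, -0.02, -0.33]
head shift px col,row 0.0 0.375 ncc 0.994
dark centroid ref (array([1.72653795, 5.29263258]), np.float32(49.550003)) now (array([1.6974783 , 5.78886467]), np.float32(47.600002))
```

Request:
{"name": "apply_moves", "arguments": {
  "moves": [
    [[0.05, -0.02, -0.04], [0, 0, 0], -1],
    [[0.11, -0.02, -0.09], [0, 0, 0], -1],
    [[0.15, -0.02, -0.13], [0, 0, 0], -1],
    [[0.19, -0.02, -0.17], [0, 0, 0], -1]
  ]
}}

```text
t: 13.4
eef_pos: [0.4683, -0.0659, 0.1719]
tool_rot: [0.0, 0.999, -0.047, -0.002]
contact_force: [-5.6, -1.0, 3.7]
gripper_width: 0.001
```

```bash
python3 arc.py -.72 -.68 -.64
```

```text
t 13.40 [ 0.4683 -0.0659  0.1719] mixX -0.0764 Y -0.1124 F [-5.6 -1.   3.7] lever angle if touching -0.783
-0.72 [0.14, -0.02, -0.1]
-0.68 [0.23, -0.02, -0.18]
-0.64 [0.32, -0.02, -0.25]
head shift px col,row -0.125 1.0 ncc 0.984
dark centroid ref (array([1.72653795, 5.29263258]), np.float32(49.550003)) now (array([1.41094178, 6.79771034]), np.float32(39.3))
```

View pics/lt.png

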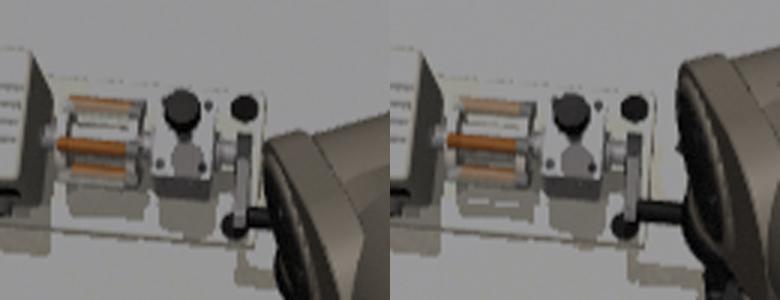

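Request:
{"name": "apply_moves", "arguments": {
  "moves": [
    [[-0.3, 0, 0.1], [0, 0, 0], -1],
    [[-1, 0, 0.2], [0, 0, 1], -1],
    [[-1.2, 0, 0.2], [0, 0, 2], -1],
    [[-1.2, 0, 0.2], [0, 0, 3], -1],
    [[-1.2, 0, 0.2], [0, 0, 4], -1],
    [[-1.2, 0, 0.2], [0, 0, 5], -1],
    [[-1.2, 0, 0.2], [0, 0, 6], -1],
    [[-1.2, 0, 0.2], [0, 0, 7], -1],
    [[-1.2, 0, 0.2], [0, 0, 8], -1],
    [[-1.2, 0, 0.2], [0, 0, 9], -1],
    [[-1.2, 0, 0.2], [0, 0, 9], -1]
  ]
}}

```text
t: 14.82
eef_pos: [0.4402, -0.0624, 0.1673]
tool_rot: [0.001, -0.674, 0.739, -0.001]
contact_force: [0.9, -0.4, -0.0]
gripper_width: -0.001
```

```bash
sed -i 's/-\.0235/-.020/;s/X+\.0235/X+.020/' arc.py; python3 arc.py -.84 -.8;  python3 pic.py b2 side 120 220 130 100 4 top 110 180 100 130 3; python3 -c "
from station import *
print(get_obs()['q'])"
```

```text
t 14.82 [ 0.4402 -0.0624  0.1673] mixX -0.1047 Y -0.1117 F [ 0.9 -0.4 -0. ] lever angle if touching -1.571
-0.84 [0.02, -1.15, -0.03]
-0.8 [0.02, -1.24, -0.12]
head shift px col,row -0.125 0.875 ncc 0.985
dark centroid ref (array([1.72653795, 5.29263258]), np.float32(49.550003)) now (array([1.4115425 , 6.76035023]), np.float32(39.850002))
(520, 790, 3)
[ 0.12726773  0.30886761 -0.14613824  2.2013911   0.07458242  0.63504852
 -1.73383521]
```

View pics/b2.png

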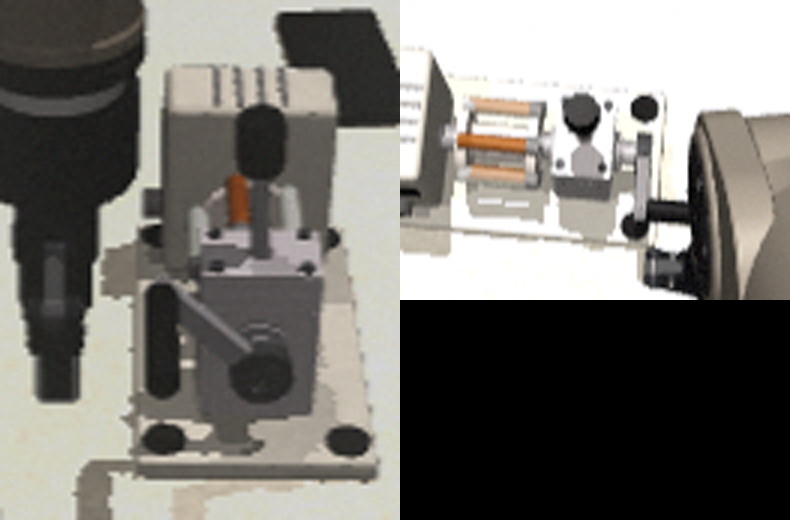

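```bash
python3 - <<'E'
from station import *; import numpy as np
r=read_camera("top");d=np.load("ref.npz");np.savez("ref.npz",t=r["color"],c=d["c"],r=d["r"])
E
python3 arc.py -.9 -.8 -.76 -.72
```

```text
t 15.03 [ 0.4399 -0.0627  0.1672] mixX -0.1050 Y -0.1120 F [-0.4 -0.6 -0.3] lever angle if touching -1.571
-0.9 [0.01, -1.05, 0.1]
-0.8 [0.01, -1.25, -0.12]
-0.76 [0.01, -1.33, -0.21]
-0.72 [0.01, -1.42, -0.29]
head shift px col,row 0.0 0.0 ncc 0.999
dark centroid ref (array([1.42769642, 6.65931418]), np.float32(40.8)) now (array([1.39039331, 6.69334867]), np.float32(40.600002))
```

Request:
{"name": "apply_moves", "arguments": {
  "moves": [
    [[0.02, -0.5, 0], [0, 0, 0], -1],
    [[0.02, -0.9, 0], [0, 0, 0], -1],
    [[0.02, -1.1, 0], [0, 0, 0], -1],
    [[0.02, -1.18, -0.06], [0, 0, 0], -1],
    [[0.02, -1.24, -0.12], [0, 0, 0], -1],
    [[0.02, -1.3, -0.17], [0, 0, 0], -1]
  ]
}}

```text
t: 15.82
eef_pos: [0.4715, -0.0663, 0.1713]
tool_rot: [-0.0, -0.673, 0.74, 0.0]
contact_force: [-1.6, 0.5, 0.2]
gripper_width: -0.002
```

```bash
python3 arc.py -.76 -.72 -.68 -.64 ;  python3 pic.py b3 side 120 220 130 100 4
```

```text
t 15.82 [ 0.4715 -0.0663  0.1713] mixX -0.0732 Y -0.1125 F [-1.6  0.5  0.2] lever angle if touching -0.788
-0.76 [-0.02, -0.06, -0.04]
-0.72 [-0.02, -0.15, -0.12]
-0.68 [-0.02, -0.24, -0.2]
-0.64 [-0.02, -0.33, -0.27]
head shift px col,row 0.0 0.0 ncc 0.999
dark centroid ref (array([1.42769642, 6.65931418]), np.float32(40.8)) now (array([1.47244155, 6.88320293]), np.float32(38.1))
(520, 400, 3)
```

View pics/b3.png

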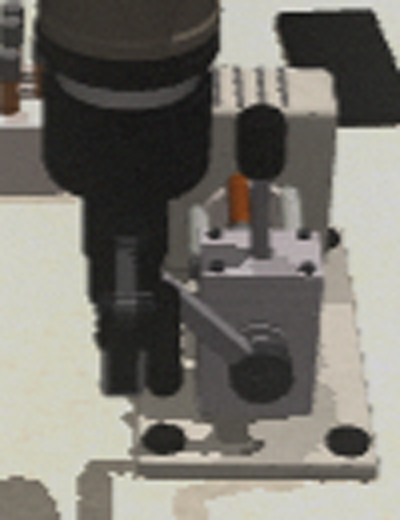

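Request:
{"name": "apply_moves", "arguments": {
  "moves": [
    [[0, -0.06, -0.04], [0, 0, 0], -1],
    [[0, -0.11, -0.08], [0, 0, 0], -1],
    [[0, -0.16, -0.12], [0, 0, 0], -1],
    [[0, -0.24, -0.2], [0, 0, 0], -1],
    [[0, -0.31, -0.26], [0, 0, 0], -1]
  ]
}}

```text
t: 16.55
eef_pos: [0.478, -0.067, 0.1777]
tool_rot: [-0.002, -0.673, 0.74, 0.001]
contact_force: [-7.5, 0.7, 5.6]
gripper_width: 0.0
```

```bash
python3 arc.py -.61 -.58 -.55 -.52
```

```text
t 16.55 [ 0.478  -0.067   0.1777] mixX -0.0666 Y -0.1126 F [-7.5  0.7  5.6] lever angle if touching -0.670
-0.61 [-0.02, -0.15, -0.07]
-0.58 [-0.02, -0.22, -0.12]
-0.55 [-0.02, -0.3, -0.17]
-0.52 [-0.02, -0.37, -0.22]
head shift px col,row 0.0 0.0 ncc 0.998
dark centroid ref (array([1.42769642, 6.65931418]), np.float32(40.8)) now (array([1.49027124, 6.91439533]), np.float32(38.550003))
```

Request:
{"name": "apply_moves", "arguments": {
  "moves": [
    [[0, 0, -0.05], [0, 0, 0], -1],
    [[0, -0.07, -0.12], [0, 0, 0], -1],
    [[0, -0.14, -0.19], [0, 0, 0], -1]
  ]
}}

```text
t: 16.98
eef_pos: [0.4835, -0.0675, 0.1828]
tool_rot: [0.0, -0.673, 0.74, -0.0]
contact_force: [-2.1, 0.3, 1.2]
gripper_width: 0.0
```

```bash
python3 arc.py -.6 -.56 -.52;  python3 pic.py b4 side 120 220 130 100 4
```

```text
t 16.98 [ 0.4835 -0.0675  0.1828] mixX -0.0611 Y -0.1126 F [-2.1  0.3  1.2] lever angle if touching -0.580
-0.6 [-0.03, 0.05, 0.12]
-0.56 [-0.03, -0.05, 0.05]
-0.52 [-0.03, -0.15, -0.01]
head shift px col,row 0.0 0.0 ncc 0.998
dark centroid ref (array([1.42769642, 6.65931418]), np.float32(40.8)) now (array([1.49999885, 6.89033785]), np.float32(38.300003))
(520, 400, 3)
```

View pics/b4.png

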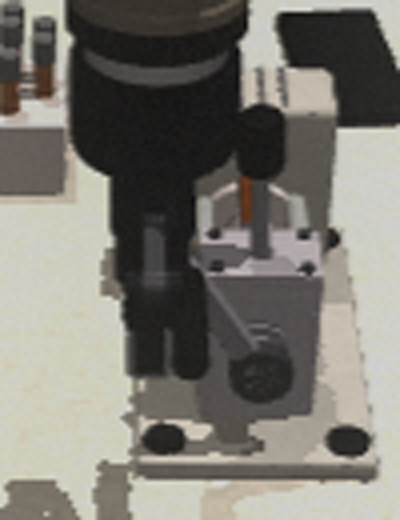

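Request:
{"name": "apply_moves", "arguments": {
  "moves": [
    [[0, -0.05, -0.05], [0, 0, 0], -1],
    [[0, -0.1, -0.09], [0, 0, 0], -1],
    [[0, -0.15, -0.13], [0, 0, 0], -1],
    [[0, -0.2, -0.17], [0, 0, 0], -1]
  ]
}}

```text
t: 17.58
eef_pos: [0.4884, -0.0678, 0.1869]
tool_rot: [0.0, -0.673, 0.74, -0.0]
contact_force: [-0.4, 0.2, -0.2]
gripper_width: 0.001
```

```bash
python3 arc.py -.5 -.45
```

```text
t 17.57 [ 0.4884 -0.0678  0.1869] mixX -0.0562 Y -0.1124 F [-0.4  0.2 -0.2] lever angle if touching -0.504
-0.5 [-0.02, -0.01, 0.13]
-0.45 [-0.02, -0.14, 0.06]
head shift px col,row 0.0 0.0 ncc 0.998
dark centroid ref (array([1.42769642, 6.65931418]), np.float32(40.8)) now (array([1.39837491, 6.94444573]), np.float32(36.899998))
```

Request:
{"name": "apply_moves", "arguments": {
  "moves": [
    [[0, -0.06, -0.03], [0, 0, 0], -1],
    [[0, -0.12, -0.06], [0, 0, 0], -1],
    [[0, -0.17, -0.09], [0, 0, 0], -1],
    [[0, -0.22, -0.12], [0, 0, 0], -1]
  ]
}}

```text
t: 18.12
eef_pos: [0.4937, -0.0684, 0.19]
tool_rot: [-0.0, -0.673, 0.74, -0.0]
contact_force: [-2.8, -0.4, 2.1]
gripper_width: 0.003
```

```bash
python3 arc.py -.4 -.35;python3 pic.py b5 side 120 220 130 100 4
```

```text
t 18.12 [ 0.4937 -0.0684  0.19  ] mixX -0.0508 Y -0.1125 F [-2.8 -0.4  2.1] lever angle if touching -0.423
-0.4 [-0.02, -0.06, 0.12]
-0.35 [-0.02, -0.2, 0.06]
head shift px col,row 0.0 0.0 ncc 0.998
dark centroid ref (array([1.42769642, 6.65931418]), np.float32(40.8)) now (array([1.47114095, 6.99194634]), np.float32(37.25))
(520, 400, 3)
```

View pics/b5.png

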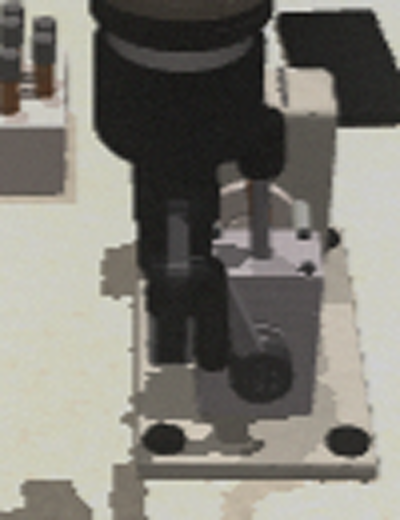

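Request:
{"name": "apply_moves", "arguments": {
  "moves": [
    [[0, -0.06, -0.05], [0, 0, 0], -1],
    [[0, -0.12, -0.08], [0, 0, 0], -1],
    [[0, -0.17, -0.11], [0, 0, 0], -1],
    [[0, -0.22, -0.14], [0, 0, 0], -1]
  ]
}}

```text
t: 18.73
eef_pos: [0.4993, -0.0689, 0.1934]
tool_rot: [0.0, -0.673, 0.74, -0.0]
contact_force: [-0.5, 0.3, -0.0]
gripper_width: -0.002
```

```bash
python3 arc.py -.3 -.25
```

```text
t 18.73 [ 0.4993 -0.0689  0.1934] mixX -0.0452 Y -0.1125 F [-0.5  0.3 -0. ] lever angle if touching -0.343
-0.3 [-0.02, -0.12, 0.15]
-0.25 [-0.02, -0.27, 0.11]
head shift px col,row 0.125 0.125 ncc 0.996
dark centroid ref (array([1.42769642, 6.65931418]), np.float32(40.8)) now (array([1.57493159, 7.06539469]), np.float32(36.7))
```

View pics/lt.png

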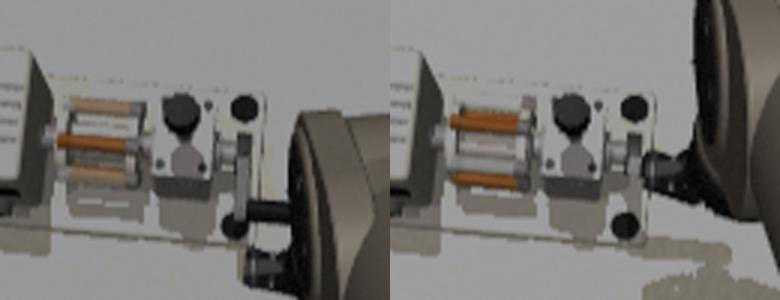

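Request:
{"name": "apply_moves", "arguments": {
  "moves": [
    [[0, -0.06, -0.03], [0, 0, 0], -1],
    [[0, -0.12, -0.06], [0, 0, 0], -1],
    [[0, -0.18, -0.08], [0, 0, 0], -1],
    [[0, -0.24, -0.11], [0, 0, 0], -1]
  ]
}}

```text
t: 19.27
eef_pos: [0.5053, -0.0695, 0.1962]
tool_rot: [0.0, -0.673, 0.74, -0.0]
contact_force: [-0.4, -0.5, -0.5]
gripper_width: -0.001
```

```bash
python3 arc.py -.2 -.15
```

```text
t 19.27 [ 0.5053 -0.0695  0.1962] mixX -0.0392 Y -0.1125 F [-0.4 -0.5 -0.5] lever angle if touching -0.260
-0.2 [-0.02, -0.17, 0.19]
-0.15 [-0.02, -0.32, 0.16]
head shift px col,row 0.125 0.25 ncc 0.995
dark centroid ref (array([1.42769642, 6.65931418]), np.float32(40.8)) now (array([1.46164642, 7.07810415]), np.float32(35.85))
```

Request:
{"name": "apply_moves", "arguments": {
  "moves": [
    [[0, -0.06, -0.02], [0, 0, 0], -1],
    [[0, -0.12, -0.03], [0, 0, 0], -1],
    [[0, -0.18, -0.05], [0, 0, 0], -1],
    [[0, -0.24, -0.06], [0, 0, 0], -1]
  ]
}}

```text
t: 19.82
eef_pos: [0.5113, -0.07, 0.1978]
tool_rot: [0.0, -0.673, 0.74, -0.0]
contact_force: [-0.6, -0.4, 1.5]
gripper_width: 0.001
```

```bash
python3 arc.py -.1 -.05
```

```text
t 19.82 [ 0.5113 -0.07    0.1978] mixX -0.0332 Y -0.1125 F [-0.6 -0.4  1.5] lever angle if touching -0.177
-0.1 [-0.02, -0.23, 0.21]
-0.05 [-0.02, -0.38, 0.19]
head shift px col,row 0.125 -0.25 ncc 0.992
dark centroid ref (array([1.42769642, 6.65931418]), np.float32(40.8)) now (array([1.51999999, 6.42424241]), np.float32(41.25))
```

View pics/lt.png

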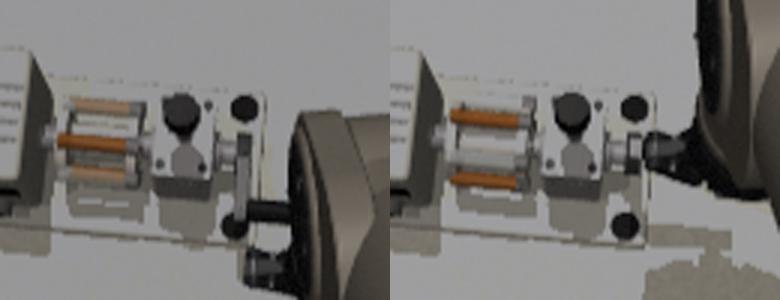

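Request:
{"name": "apply_moves", "arguments": {
  "moves": [
    [[0, 0.3, 0], [0, 0, 0], -1],
    [[0, 1, 0], [0, 0, 0], -1],
    [[0, 1.8, 0], [0, 0, 0], -1],
    [[0, 2.4, 0], [0, 0, 0], -1]
  ]
}}

```text
t: 20.38
eef_pos: [0.4503, -0.0643, 0.1976]
tool_rot: [0.0, -0.673, 0.74, -0.0]
contact_force: [-0.3, -0.1, -0.6]
gripper_width: 0.002
```

```bash
python3 arc.py; python3 pic.py b6 side 120 220 130 100 4 top 110 180 100 130 3
```

```text
t 20.38 [ 0.4503 -0.0643  0.1976] mixX -0.0944 Y -0.1125 F [-0.3 -0.1 -0.6] lever angle if touching -1.448
head shift px col,row 0.125 0.125 ncc 0.995
dark centroid ref (array([1.42769642, 6.65931418]), np.float32(40.8)) now (array([1.77415576, 6.43538968]), np.float32(42.95))
(520, 790, 3)
```

View pics/b6.png

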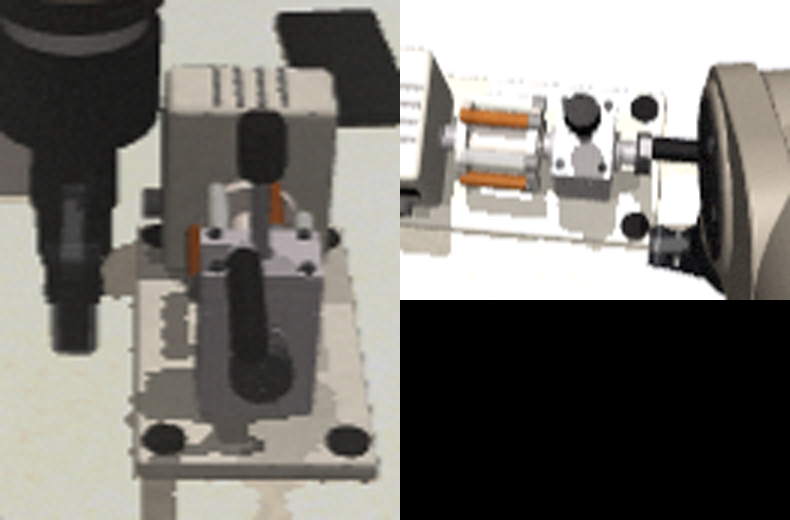

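```bash
python3 go.py .555 .0388 .267 -1.666; python3 go.py .555 .0388 .257 -1.666
```

```text
t 20.52 p [ 0.451  -0.0644  0.1978] F [0.5 0.6 0.5] w -0.003
shift [-4.5, -3.75, -2.77] turn [-0.0, -0.0, 0.01] world x in tool [-0.094 -0.996  0.   ] world y [-0.996  0.094 -0.   ]
t 20.52 p [ 0.451  -0.0644  0.1978] F [0.5 0.6 0.5] w -0.003
shift [-4.5, -3.75, -2.37] turn [-0.0, -0.0, 0.01] world x in tool [-0.094 -0.996  0.   ] world y [-0.996  0.094 -0.   ]
```

Request:
{"name": "apply_moves", "arguments": {
  "moves": [
    [[0, 0, -1.5], [0, 0, 0], -1],
    [[0, 0, -3], [0, 0, 0], -1],
    [[-0.3, -0.3, -3.8], [0, 0, 0], -1],
    [[-1.5, -1.3, -3.8], [0, 0, 0], -1],
    [[-3, -2.5, -3.8], [0, 0, 0], -1],
    [[-4, -3.4, -3.8], [0, 0, 0], -1],
    [[-4.5, -3.75, -3.8], [0, 0, 0], -1],
    [[-4.5, -3.75, -3.2], [0, 0, 0], -1],
    [[-4.5, -3.75, -2.8], [0, 0, 0], -1],
    [[-4.5, -3.75, -2.8], [0, 0, 0], -1]
  ]
}}

```text
t: 21.78
eef_pos: [0.5539, 0.0374, 0.2663]
tool_rot: [-0.001, -0.672, 0.74, 0.001]
contact_force: [-0.1, 0.0, 0.5]
gripper_width: 0.0
```

```bash
python3 pic.py c1 side 90 230 120 90 4 top 110 180 100 130 3;python3 go.py .555 .0388 .257 -1.666
```

```text
(480, 750, 3)
t 21.88 p [0.5549 0.038  0.2676] F [-0.1 -0.1  0. ] w 0.0
shift [-0.03, 0.0, 0.42] turn [0.0, -0.0, -0.0] world x in tool [-0.095 -0.995 -0.   ] world y [-0.995  0.095 -0.   ]
```

View pics/c1.png

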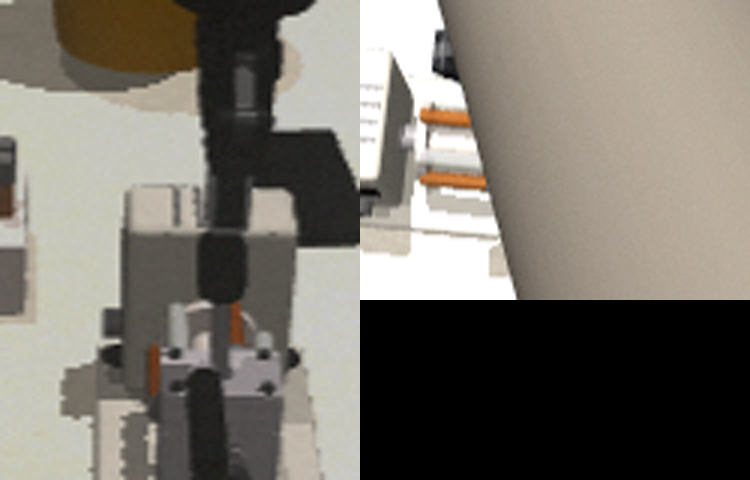

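Request:
{"name": "apply_moves", "arguments": {
  "moves": [
    [[-0.03, 0.08, 0.2], [0, 0, 0], -1],
    [[-0.03, 0.08, 0.35], [0, 0, 0], -1],
    [[-0.03, 0.08, 0.5], [0, 0, 0], -1],
    [[-0.03, 0.08, 0.65], [0, 0, 0], -1],
    [[-0.03, 0.08, 0.8], [0, 0, 0], -1]
  ]
}}

```text
t: 22.5
eef_pos: [0.5547, 0.04, 0.249]
tool_rot: [0.002, -0.673, 0.74, -0.001]
contact_force: [0.6, -0.5, 8.5]
gripper_width: -0.003
```

```bash
python3 pic.py c2 side 90 230 120 90 4;python3 go.py .554 .0388 .21 -1.666
```

```text
(480, 360, 3)
t 22.55 p [0.5543 0.04   0.2484] F [-0.3 -0.1  4.3] w 0.002
shift [0.05, 0.01, 1.54] turn [-0.01, 0.0, 0.01] world x in tool [-0.094 -0.996  0.003] world y [-0.996  0.094  0.   ]
```

View pics/c2.png

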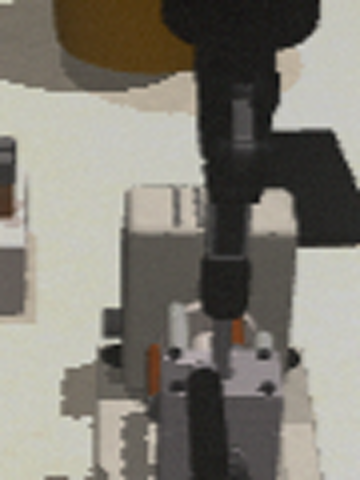

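Request:
{"name": "apply_moves", "arguments": {
  "moves": [
    [[0.03, 0, 0.12], [0, 0, 0], -1],
    [[0.03, 0, 0.24], [0, 0, 0], -1],
    [[0.03, 0, 0.36], [0, 0, 0], -1],
    [[0.03, 0, 0.48], [0, 0, 0], -1],
    [[0.03, 0, 0.6], [0, 0, 0], -1],
    [[0.03, 0, 0.72], [0, 0, 0], -1],
    [[0.03, 0, 0.84], [0, 0, 0], -1],
    [[0.03, 0, 0.96], [0, 0, 0], -1]
  ]
}}

```text
t: 23.55
eef_pos: [0.5546, 0.0394, 0.225]
tool_rot: [0.002, -0.673, 0.74, -0.001]
contact_force: [-0.4, 0.3, 6.6]
gripper_width: -0.002
```

```bash
python3 pic.py c3 side 90 230 120 90 4;python3 go.py .554 .0388 .21 -1.666
```

```text
(480, 360, 3)
t 23.6 p [0.5545 0.0394 0.2246] F [1.1 0.2 5.7] w -0.005
shift [0.03, 0.02, 0.58] turn [-0.02, 0.01, 0.01] world x in tool [-0.094 -0.996  0.003] world y [-0.996  0.094  0.001]
```

View pics/c3.png

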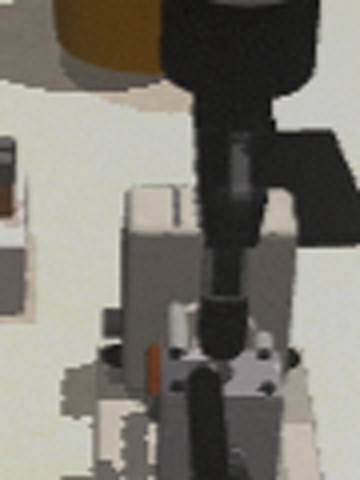

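Request:
{"name": "apply_moves", "arguments": {
  "moves": [
    [[0, 0, 0.1], [0, 0, 0], -1],
    [[0, 0, 0.2], [0, 0, 0], -1],
    [[0, 0, 0.3], [0, 0, 0], -1],
    [[0, 0, 0.4], [0, 0, 0], -1],
    [[0, 0, 0.46], [0, 0, 0], -1],
    [[0, 0, 0.5], [0, 0, 0], -1]
  ]
}}

```text
t: 24.35
eef_pos: [0.5547, 0.0394, 0.2125]
tool_rot: [0.002, -0.673, 0.74, -0.001]
contact_force: [-0.5, 0.4, 7.6]
gripper_width: 0.001
```

Request:
{"name": "apply_moves", "arguments": {
  "moves": [
    [[0, 0, 0.03], [0, 0, 0], -1],
    [[0, 0, 0.06], [0, 0, 0], -1]
  ]
}}

```text
t: 24.6
eef_pos: [0.5547, 0.0394, 0.2111]
tool_rot: [0.002, -0.673, 0.74, -0.001]
contact_force: [0.1, 1.0, 7.7]
gripper_width: -0.001
```

Request:
{"name": "apply_moves", "arguments": {
  "moves": [
    [[0, 0, 0.03], [0, 0, 0], -1],
    [[0, 0, 0.04], [0, 0, 0], -1]
  ]
}}

```text
t: 24.85
eef_pos: [0.5547, 0.0394, 0.2101]
tool_rot: [0.002, -0.673, 0.74, -0.001]
contact_force: [-0.1, 0.4, 8.0]
gripper_width: 0.001
```

Still moving at the sleeve's force; continue in 1 mm steps until the force jumps.

Request:
{"name": "apply_moves", "arguments": {
  "moves": [
    [[0, 0, 0.02], [0, 0, 0], -1],
    [[0, 0, 0.04], [0, 0, 0], -1]
  ]
}}

```text
t: 25.1
eef_pos: [0.5548, 0.0394, 0.2097]
tool_rot: [0.002, -0.673, 0.74, -0.001]
contact_force: [-3.3, 0.2, 15.5]
gripper_width: -0.001
```

Request:
{"name": "apply_moves", "arguments": {
  "moves": [
    [[0, 0, 0.02], [0, 0, 0], -1],
    [[0, 0, 0.03], [0, 0, 0], -1]
  ]
}}

```text
t: 25.35
eef_pos: [0.5549, 0.0395, 0.2096]
tool_rot: [0.002, -0.673, 0.74, -0.001]
contact_force: [-4.5, -0.9, 20.0]
gripper_width: 0.001
```

```bash
python3 pic.py c4 side 100 230 110 90 5;python3 go.py .554 .0388 .21 -1.666
```

```text
(550, 450, 3)
t 25.4 p [0.5549 0.0394 0.2096] F [-4.  -0.5 18.2] w -0.002
shift [0.03, 0.03, -0.01] turn [-0.02, 0.01, 0.01] world x in tool [-0.094 -0.996  0.004] world y [-0.996  0.094  0.001]
```

View pics/c4.png

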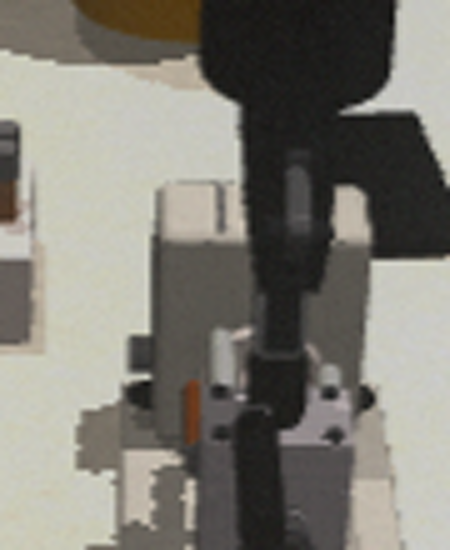

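Request:
{"name": "apply_moves", "arguments": {
  "moves": [
    [[0, 0, -0.1], [0, 0, 0], -1],
    [[0, 0, -0.6], [0, 0, 0], -1],
    [[0, 0, -1.8], [0, 0, 0], -1],
    [[0, 0, -3.2], [0, 0, 0], -1],
    [[0, 1.5, -4], [0, 0, 0], -1],
    [[1.5, 3, -4], [0, 0, 0], -1],
    [[3.5, 4, -4], [0, 0, 0], -1],
    [[5, 4, -4], [0, 0, 0], -1],
    [[5, 4, -4], [0, 0, 0], -1],
    [[5, 4, -4], [0, 0, 0], -1]
  ]
}}

```text
t: 26.65
eef_pos: [0.4422, -0.0754, 0.3072]
tool_rot: [0.0, -0.673, 0.739, 0.0]
contact_force: [-0.5, 0.4, 0.3]
gripper_width: -0.001
```

```bash
python3 pic.py d1 side 120 220 130 100 4 top 110 180 100 130 3;python3 go.py .554 .0388 .21 -1.666; python3 - <<'E'
from h import *
from station import *
import pickle
S0,T0=pickle.load(open("c0.pkl","rb"))
for c in("side","top"):
    for n in("rack","cup"):
        print(c,n,[(d["pixel"],d["conf"]) for d in look_for(c,n)][:1])
s=Cam(S0);print([s.proj([.555-.0013,.0388+.0012,z])[0].round(1) for z in (.105,.137)])
E
```

```text
(520, 790, 3)
t 26.75 p [ 0.4423 -0.0748  0.307 ] F [ 0.1 -0.4  0.1] w -0.002
shift [-4.93, -4.03, 3.88] turn [-0.0, 0.0, 0.02] world x in tool [-0.092 -0.996  0.   ] world y [-0.996  0.092  0.   ]
side rack [([147.0, 216.5], 0.81)]
side cup [([211.7, 203.6], 0.88)]
top rack [([215.8, 119.6], 0.87)]
top cup []
[array([285.2, 182.6]), array([286. , 169.9])]
```

View pics/d1.png

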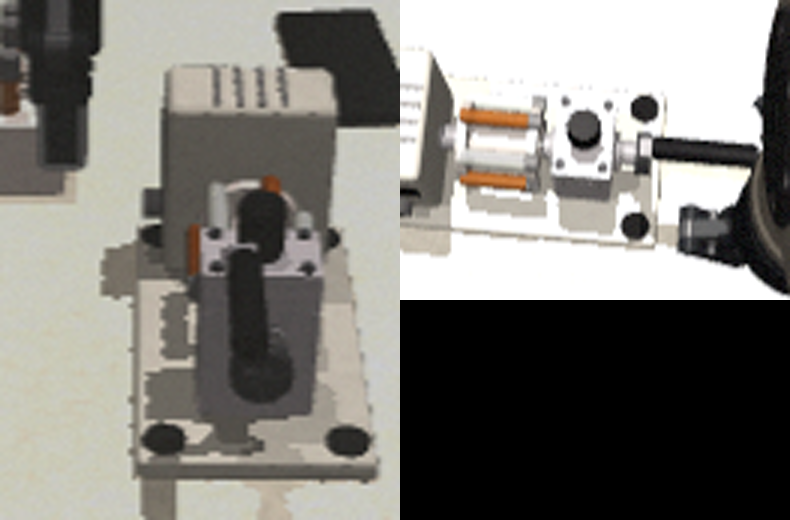

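```bash
python3 -c "
from station import *
print(hand_in())"
```

```text
the job is handed in; nothing more can be done
None
```

The tube mixer is locked: the pin is through the shaft with its head on the housing. I handed the job in at about 27 s of the 72 s allowed; no verdict is reported.

**What I did**
- I took the pin out of the parking block and stood it in the bore on the shaft.
- I pushed the lever with closed fingers in steps of about 0.08 rad. It started near -0.87 rad, and the pin dropped by about -0.18 rad.
- I backed off to confirm the drop in the side camera: the head was about 1.6 px lower, which is roughly 4 mm. I did not push the lever again after that.
- I then pushed the pin down with closed fingertips at about 7–8 N. The force jumped to 15–20 N with the tool 0.21 m above the bench, which is where the head should seat, so I stopped and withdrew.

**Last checks**
- **Pin:** the pictures show the head seated, centred and upright on the housing. Its lower edge is at row 186, against 185.7 expected.
- **Robot:** it is clear of everything, with about 0 N at the wrist.
- **Rack and jar:** the rack reads the same as at the start, to within a few pixels. The jar does too in the side camera, but the final top-camera search did not find it. Nothing was moved near either one.

**What did not go smoothly**
- Before the pin caught, the lever push read 6.7 N when a finger link probably touched the grip, so I turned the gripper 90°. It read 9.4 N once more when the finger dragged on the bar, and I raised the tool to relieve it.
- The top-camera measure of the drop was skewed because the pin was tilting in the hole, so I relied on the side view instead.

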